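# Hang the portion pail on the sprung scale hook

## Robot

A 6-joint arm with a two-finger parallel gripper is mounted at the origin on the work surface. World frame = base frame: x ahead of the robot, y to its left, z up, the work surface at z = 0. Lengths are in m, angles in rad, forces in N, time in s.
With the tool pointing down it reaches from about 0.375 to 0.9 m from the base axis. Payload 3.1 kg.
Tool frame: the origin (TCP) lies at the very end of the fingers, on their centre line; the grasp point (between the pads) lies 19 mm behind it (grip_depth is the distance from the TCP to the grasp point, in m); z points along the fingers, y is the line along which they close (so a half turn about z gives the same grasp; the last joint's range is limited). The gripper opens to 85 mm and grips with 20 to 120 N. Pads are 22 mm wide; open, the fingers measure 114 mm over their backs; the gripper's body (76 mm by 85 mm) begins 54 mm behind the grasp point. The pads swing forward as they close: fully open they stand 13 mm farther back than shut.
Start: joints at [1.141, 0.527, 1.433, -0, 1.181, -0.178], TCP at [0.155, 0.605, 0.231] pointing down, gripper open.
Joint ranges: [-3.08, 3.08], [-0.75, 2.2], [0.22, 2.44], [-1.43, 4.57], [0, 2.65], [-2.85, 2.85]. Speed limits (rad/s): [2.79, 2.79, 3.14, 3.14, 3.14, 3.14].

## Interface

Orientations are given as a unit quaternion [x, y, z, w].
In Python, from station import * gives the robot as it stands.
- The arm moves only by the tool apply_moves, never from a script. Its argument "plan" is a list of rows, each a list of 7 numbers: the shift along the tool's x, y, z in m, then the turn, a rotation vector about the tool's x, y, z in rad, then the gripper command: -1 is fully open, 1 is shut, values between are in proportion. In form: [[dx, dy, dz, wx, wy, wz, jaw], ...]. A call has 1 to 8 rows; each row shifts and turns the commanded pose from where the row before left it, along the tool's axes as they then stand; what a row does not reach is not made up. A row lasts 1/8 s, in which the tool goes at most 62.5 mm and 10.7 degrees, less where a joint would pass 70% of its speed; a pose out of reach is approached as far as the arm can. A call is refused whole if a number of a shift passes 0.0625 or a number of a turn 0.188, either way. A call with a gripper value outside its range is refused whole. The fingers move at their own pace and stop on an object; "force" is the grip in N (left out, the last holds). Time passes only in rows, so rows that do not move let the fingers close. It gives the time, the measured TCP pose, the force, the opening and the grip force at its end, in the units of the state.
- sense(): the state, without advancing time (a new reading comes with each control period).
- snapshot(name): name is "scene" or "top" or "wrist"; returns the picture (420x560x3 uint8, red, green, blue); there is no depth.
- calibration(name): a dict with "camera_matrix" (3x3 intrinsics, pixels), "R" (3x3) and "t" (3): a world point X has camera coordinates R X + t; the wrist camera has in their place "mount" (4x4, takes a point from camera to tool coordinates, whose origin is the TCP and whose axes are the flange's). Camera axes: x right, y down, z forward; pixel columns grow to the right and rows downward; lengths in m; the calibration is good to about 2 mm. The wrist camera is an equidistant fisheye: a pixel r from the principal point sees the ray r / f radians off the axis. A picture is of the moment at which its call begins: read the wrist's pose just before it. calibration takes no time and is no camera call.
- sign_off(): hands the job in; it is judged then, once.
The state is a dict: "t": time; "q": joint angles; "qd": joint speeds; "tau": joint torques, N m; "tcp_pos": TCP position; "tool_rot": TCP orientation; "force": force on the tool from outside, world axes, zero at the start; "ft_torque": the same for the moment, N m; "finger_gap": opening from 0.0 (shut) to 1.0 (fully open); "gripper_force": force on a finger pad.
Only numpy, scipy, OpenCV 4.12 (cv2) and the standard library are available. Lean on these libraries where they do the work, as an engineer would, in place of code of your own. Each camera call takes 0.05 s, during which the arm holds its last target. There are 200 camera calls.

## Task

Weigh the larger of the two lidded steel pails: lift it by the black grip on its handle, bring the handle over the sprung hook of the white scale, and ease it down gently until the spring carries it. Wait a moment for the hook to stop dipping before you let go, never dropping it onto the hook, and leave it hanging upright and still. Leave everything else on the table where it is.

Things in the scene. Friction and masses are not known exactly. Their poses are not given: they have to be found in the camera images.
- pail: The pail to weigh, the larger one: closed steel cylinder 96 mm in diameter, flat lid 100 mm across with its top at 90 mm, 0.37 to 0.68 kg. A rigid, fixed wire handle 6 mm thick arches over it in its own y-z plane, from y = +-52 mm beside the lid up to a straight top bar (pail_bar). Origin: centre of the underside; z up. Half a turn about z gives the same shape.
- pail_bar (a point): Centre of the straight top bar of the larger pail's handle, on its centreline, 150 mm above the underside. The bar is 28 mm long along y, 6 mm thick; under it is a free opening of 57 mm down to the lid, through which the hook passes along the pail's x (either way round). Axes as pail.
- pail_grip (a point): Centre of the black upright grip on the bar of the larger pail: block 14 mm (x) by 30 mm (y) by 42 mm (z), its centre 24 mm above pail_bar, its top 195 mm above the underside. Taken with the fingers closing along the pail's y (on its ends, 30 mm apart) the fingers stay clear of the hook. Axes as pail.
- scale: The scale, fixed: white base plate 250 x 130 x 10 mm (x = -80 to +170 mm in its own frame), white column 45 x 75 mm centred at x = +135 mm, top at 285 mm; the steel hook points out of its front along the scale's -x, towards the robot. Origin: on the table vertically under the hook's seat; z up.
- hook_seat (a point): Moves with the hook: where the centreline of a 6 mm bar lying along y in the seat comes to rest; 242 mm above the table unloaded. Hook of 8 mm bar: flat seat 12 mm long in x; on its -x side a tip slants up, its top 24 mm out and 19 mm above this point; on the +x side it slants up to a level arm, top 15 mm above this point. A bar comes in from -x over the tip, then down. Axes as scale.
- scale_hook (a joint): How far the hook has dipped, m: 0 unloaded, grows downwards, stop at 0.07. Spring 150 N/m, lightly damped, so the pail alone makes it dip 24 to 45 mm; it bounces for a second or two if it is loaded or let go suddenly.
- small_pail: Bystander: a smaller pail of the same make, 72 mm in diameter, lid top at 52 mm, grip top at 139 mm. Origin: centre of the underside.
- label_roll: Bystander: roll of paper labels standing upright, 72 mm in diameter, 90 mm high. Origin: centre of the underside.
- tub: Bystander: closed white plastic tub 123 x 173 x 64 mm. Origin: centre of the underside.
- jar: Bystander: amber glass jar 58 mm in diameter, 85 mm high. Origin: centre of the underside.
- spatula: Bystander: spatula lying in the steel tray at the robot's left. Origin: on its underside.
Mind the look-alikes: they are no part of the job. Leave any orange look-alike of the pail alone.

How it is judged:
On the way:
1. the pail's handle lies in the hook's seat and the hook, dipped by at least 15 mm, stands almost still while the grip is still held (distance between pail_bar and hook_seat below 0.02 m and value of joint scale_hook above 0.015 m and velocity of joint scale_hook between -0.02 and 0.02 m/s and contact force between the fingers and pail above 0.5 N), for 0.2 s.
At the end, for the whole second after the job is handed in: The larger pail hangs by its handle in the seat of the scale's hook (bar centre within 20 mm of the seat), the hook dipped by at least 18 mm, the pail upright within 0.2 rad, its underside at least 15 mm above the table, and pail (under 40 mm/s) and hook (under 30 mm/s) at rest (distance between pail_bar and hook_seat below 0.02 m and value of joint scale_hook above 0.018 m and velocity of joint scale_hook between -0.03 and 0.03 m/s and angle between pail's own z axis and vertical below 0.2 rad and height (world z) of pail above 0.015 m and linear speed of pail below 0.04 m/s); the robot touches nothing.
It fails at once if the hook is dropped onto or let bounce (it moves faster than 0.2 m/s) (velocity of joint scale_hook above 0.2 m/s or velocity of joint scale_hook below -0.2 m/s).
It fails at once if another thing on the table is moved by more than 30 mm or tipped over (distance of any of small_pail, label_roll, tub, jar, spatula from where it was at the start of the episode above 0.03 m or angle between any of small_pail, label_roll, tub, jar's own z axis and vertical above 0.5 rad).
It also fails if it takes over 64 s, if anything falls off the work surface, if the arm or the gripper's body presses on something with over 40 N, if the wrist force passes 120 N, or if a joint passes its speed limit or range.

## Working session

There is one attempt and no reset: what is moved stays moved. The work goes in short steps, Python scripts to look and compute and a tool call to move; the robot and the scene stay as the last step left them, time stands still between calls to the robot, and variables do not carry over. Pictures are saved under pics/ and viewed, at most 10 in all, crops included, and the job is handed in when it is done.

Besides the shell and the picture viewer there is one more tool, called after "Request:" by a JSON object that holds its "api" and its "payload". apply_moves: Moves the arm, as the interface text tells. Its arguments: {"type":"object","properties":{"plan":{"type":"array"},"force":{"type":"number"}},"required":["plan"]}

```bash
mkdir -p pics
python3 - <<'E'
from station import *
import cv2,numpy as np
print({k:np.round(v,3) for k,v in sense().items()})
for n in ["scene","top"]:
    cv2.imwrite(f"pics/{n}0.png",snapshot(n)[:,:,::-1]); c=calibration(n); print(n,{k:np.round(v,3).tolist() for k,v in c.items()})
print(calibration("wrist"))
E
```

```text
{'t': np.float64(0.0), 'q': array([ 1.141,  0.528,  1.434, -0.   ,  1.181, -0.179]), 'qd': array([-0.   , -0.   , -0.001,  0.   , -0.   ,  0.   ]), 'tau': array([-0.0000e+00, -4.4235e+01, -1.7802e+01, -0.0000e+00,  9.0000e-03,
        0.0000e+00]), 'tcp_pos': array([0.155, 0.605, 0.23 ]), 'tool_rot': array([ 0.125,  0.992, -0.001, -0.   ]), 'force': array([ 0.371,  0.868, -0.587]), 'ft_torque': array([ 0.024, -0.041, -0.008]), 'gripper_force': np.float64(0.0), 'finger_gap': np.float64(0.998)}
scene {'camera_matrix': [[458.618, 0.0, 276.471], [0.0, 458.618, 206.95], [0.0, 0.0, 1.0]], 'R': [[-0.813, 0.582, -0.0], [0.362, 0.505, -0.783], [-0.456, -0.637, -0.622]], 't': [0.356, -0.092, 1.731]}
top {'camera_matrix': [[463.085, 0.0, 277.549], [0.0, 463.085, 214.424], [0.0, 0.0, 1.0]], 'R': [[0.023, -1.0, 0.008], [-0.998, -0.023, -0.058], [0.058, -0.007, -0.998]], 't': [0.106, 0.534, 1.607]}
{'camera_matrix': array([[325.1922621 ,   0.        , 279.82046807],
       [  0.        , 325.1922621 , 212.55669639],
       [  0.        ,   0.        ,   1.        ]]), 'mount': array([[ 3.71997356e-04, -9.54756830e-01, -2.97387385e-01,
         7.61331448e-02],
       [ 9.99999926e-01,  3.84321785e-04,  1.70265439e-05,
        -1.21326442e-03],
       [ 9.80362414e-05, -2.97387369e-01,  9.54756903e-01,
        -1.43306270e-01],
       [ 0.00000000e+00,  0.00000000e+00,  0.00000000e+00,
         1.00000000e+00]])}
```

View pics/scene0.png

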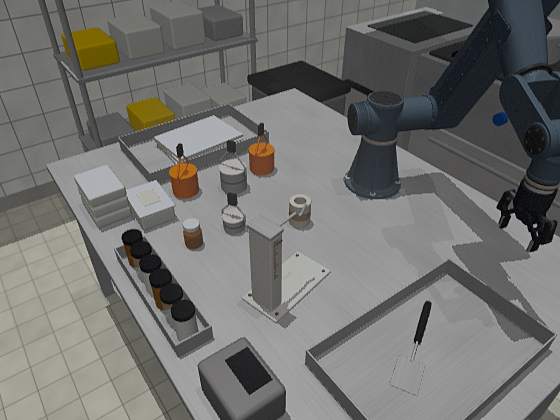

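View pics/top0.png

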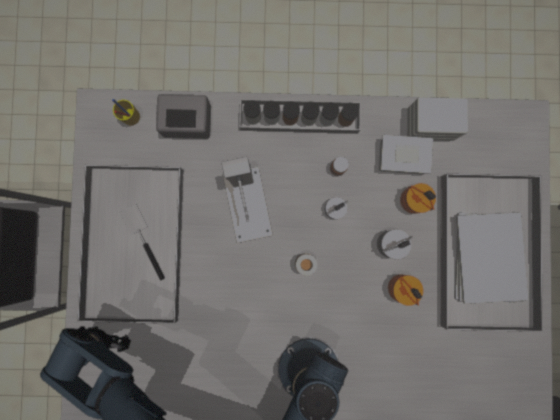

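The scene view shows the large steel pail at (233,175), between two orange ones, with the small pail at (233,215) and the scale at (270,270). In the top view the large pail is at (396,244) and the scale at (245,200). I'll zoom in on both.

```bash
cat > h.py <<'E'
import numpy as np,cv2
from station import *
def ray(n,u,v):
    c=calibration(n);R=np.array(c["R"]);t=np.array(c["t"])
    d=R.T@np.linalg.inv(c["camera_matrix"])@[u,v,1]; return -R.T@t,d
def plane(n,u,v,z):
    o,d=ray(n,u,v); return o+d*(z-o[2])/d[2]
def tri(p1,p2):
    (a,d),(b,e)=ray("top",*p1),ray("scene",*p2)
    s=np.linalg.lstsq(np.stack([d,-e],1),b-a,rcond=None)[0]
    P,Q=a+s[0]*d,b+s[1]*e; return (P+Q)/2,np.linalg.norm(P-Q)
def proj(n,X):
    c=calibration(n);p=np.array(c["camera_matrix"])@(np.array(c["R"])@X+c["t"]);return p[:2]/p[2]
E
python3 - <<'E'
import cv2,numpy as np
t=cv2.imread("pics/top0.png");s=cv2.imread("pics/scene0.png")
f=lambda im,x,y,w,h,k:cv2.resize(im[y:y+h,x:x+w],None,fx=k,fy=k,interpolation=cv2.INTER_CUBIC)
a=f(t,215,150,65,100,5.5);b=f(t,370,219,52,50,5.5);c=f(s,235,190,100,135,4);d=f(s,205,130,60,70,4.5)
C=np.zeros((600,800,3),np.uint8)
def put(i,x,y):
    h=min(i.shape[0],600-y);w=min(i.shape[1],800-x);C[y:y+h,x:x+w]=i[:h,:w]
put(a,0,0);put(b,365,0);put(d,365,280);put(f(s,285,195,30,30,5),650,0);put(f(s,240,190,40,60,3),650,160);put(f(s,235,190,100,135,1.5),650,350)
cv2.imwrite("pics/crop1.png",C)
E
```

```text
(no output)
```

View pics/crop1.png

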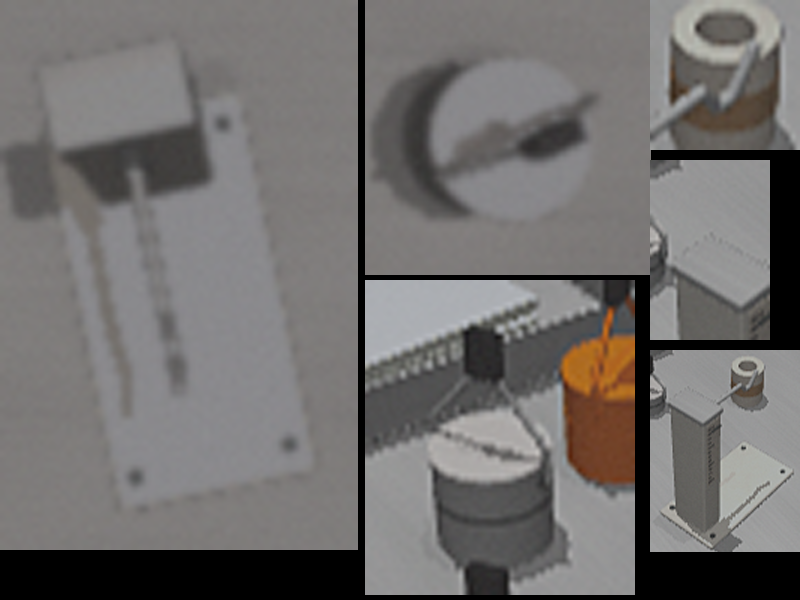

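Crop readings: the lid centre is about (396.1,244.0). The handle runs roughly right and up. The base plate screws, plate edges and hook tip at about (247,220) are clear in the top view.

Run:
```python
from h import *
f=lambda x,y,x0=215,y0=150,k=5.5:((x+.5)/k-.5+x0,(y+.5)/k-.5+y0)
P=lambda x,y,z:plane("top",*f(x,y),z)
fl,fr,br=P(125,507,.01),P(311,469,.01),P(240,95,.01)
print("plate",fl,fr,br, np.linalg.norm(fl-fr),np.linalg.norm(fr-br))
s=[P(135,477,.01),P(290,443,.01),P(222,122,.01)];print("screws",s,np.linalg.norm(s[0]-s[1]),np.linalg.norm(s[1]-s[2]))
for a,b in((br,fr),(s[2],s[1])):print("yaw",np.arctan2(*(a-b)[1::-1]))
col=[P(40,62,.285),P(178,40,.285),P(190,125,.285),P(52,150,.285)];print("col",np.mean(col,0),np.linalg.norm(col[0]-col[1]),np.linalg.norm(col[1]-col[2]))
y=np.arctan2(*(s[2]-s[1])[1::-1]);ex=np.array([np.cos(y),np.sin(y),0]);print("col dir yaw",[np.arctan2(*(a-b)[1::-1]) for a,b in((col[0],col[3]),(col[1],col[2]))])
print("origin from col",np.mean(col,0)-.135*ex,"from plate",(fl+fr)/2+.08*ex)
print("hooktip",P(178,392,.26))
print("tri tip",tri(f(178,390),((750-650+.5)/5-.5+285,(45+.5)/5-.5+195)))
g=lambda x,y:f(x-365,y,370,219)
L=plane("top",*g(511,140),.09);print("lid",L)
for z in(.15,.195):print(proj("top",np.r_[L[:2],z]),proj("scene",np.r_[L[:2],z]))
d=lambda x,y:((x-365+.5)/4.5-.5+205,(y-280+.5)/4.5-.5+130)
print("grip img top",g(552,140),"scene",d(484,335))
print("tri",tri(g(552,140),d(484,350)))
print("scene lid",plane("scene",*d(489,445),.09))
```

```text
plate [0.43291397 0.25678196 0.01      ] [0.45977847 0.13908627 0.01      ] [0.69865736 0.19035941 0.01      ] 0.12072273111436556 0.2443195827594777
screws [array([0.45211475, 0.25095448, 0.01      ]), array([0.47602142, 0.15285761, 0.01      ]), array([0.68092195, 0.20146373, 0.01      ])] 0.10096793483111631 0.21058675688888487
yaw 0.21143275893702576
yaw 0.2329129550080422
col [0.65334332 0.24657452 0.285     ] 0.07451564671837498 0.046172752898693305
col dir yaw [np.float64(0.16401210689457466), np.float64(0.16562344538372661)]
origin from col [0.52198856 0.21541479 0.285     ] from plate [0.52418607 0.21639914 0.01      ]
hooktip [0.49628591 0.21025161 0.26      ]
tri tip (array([0.49751244, 0.2101952 , 0.25960958]), np.float64(0.0003382053058485971))
lid [ 0.43771947 -0.27875665  0.09      ]
[401.07023571 244.1626954 ] [230.55170884 152.54722915]
[405.04016537 244.25703062] [229.73648739 141.41069055]
grip img top (403.5909090909091, 244.04545454545456) scene (231.05555555555554, 141.83333333333334)
tri (array([ 0.43670029, -0.27706833,  0.18074077]), np.float64(0.003867792453361151))
scene lid [ 0.43423905 -0.28053081  0.09      ]
```

The fitted positions are scale origin (0.522, 0.216) with yaw about 0.215 rad, and pail (0.437, -0.279). I'll write a row calculator and fly over for a wrist view.

```bash
cat >> h.py <<'E'
from scipy.spatial.transform import Rotation as Ro
def toolR(ydeg):
    a=np.radians(ydeg);y=np.array([np.cos(a),np.sin(a),0]);z=np.array([0,0,-1.]);return np.stack([np.cross(y,z),y,z],1)
def rows(p0,R0,p1,yd,n,way="",jaw=-1):
    "rows from a pose to p1 with tool y at yd degrees, tool down; returns the pose reached after rounding"
    p,R=np.array(p0,float),Ro.from_matrix(R0);out=[];R1=Ro.from_matrix(toolR(yd))
    for i in range(n):
        w=np.round((R.inv()*R1).as_rotvec()/(n-i),3); d=np.round(R.inv().apply((np.array(p1)-p)/(n-i)),3)
        p=p+R.apply(d);R=R*Ro.from_rotvec(w);out.append([*d.tolist(),*w.tolist(),jaw])
    print(out,"->",np.round(p,3));return p,R.as_matrix()
def cur():
    s=sense();return s["tcp_pos"],Ro.from_quat(s["tool_rot"]).as_matrix()
E
python3 - <<'E'
from h import *
p,R=cur();p,R=rows(p,R,[.38,.22,.38],0,8);rows(p,R,[.437,-.25,.34],-65,8)
E
```

```text
[[-0.039, -0.04, -0.019, -0.0, 0.0, 0.165, -1], [-0.045, -0.033, -0.019, -0.0, 0.0, 0.165, -1], [-0.05, -0.025, -0.019, -0.0, 0.0, 0.165, -1], [-0.053, -0.016, -0.018, -0.0, 0.0, 0.165, -1], [-0.055, -0.007, -0.019, -0.0, 0.0, 0.165, -1], [-0.056, 0.002, -0.018, -0.0, 0.001, 0.165, -1], [-0.055, 0.011, -0.019, -0.001, 0.0, 0.165, -1], [-0.052, 0.02, -0.018, -0.0, 0.001, 0.165, -1]] -> [0.38 0.22 0.38]
[[-0.059, 0.007, 0.005, -0.0, -0.0, 0.142, -1], [-0.057, 0.015, 0.005, -0.0, -0.0, 0.142, -1], [-0.054, 0.023, 0.005, -0.0, -0.0, 0.142, -1], [-0.051, 0.031, 0.005, -0.0, -0.0, 0.142, -1], [-0.046, 0.038, 0.005, -0.0, -0.0, 0.142, -1], [-0.04, 0.044, 0.005, -0.0, 0.0, 0.141, -1], [-0.033, 0.049, 0.005, -0.0, 0.0, 0.142, -1], [-0.026, 0.052, 0.005, -0.0, 0.0, 0.141, -1]] -> [ 0.436 -0.25   0.34 ]
```

Request:
{"api": "apply_moves", "payload": {"plan": [[-0.039, -0.04, -0.019, 0, 0, 0.165, -1], [-0.045, -0.033, -0.019, 0, 0, 0.165, -1], [-0.05, -0.025, -0.019, 0, 0, 0.165, -1], [-0.053, -0.016, -0.018, 0, 0, 0.165, -1], [-0.055, -0.007, -0.019, 0, 0, 0.165, -1], [-0.056, 0.002, -0.018, 0, 0.001, 0.165, -1], [-0.055, 0.011, -0.019, -0.001, 0, 0.165, -1], [-0.052, 0.02, -0.018, 0, 0.001, 0.165, -1]]}}

```text
t: 1.1
tcp_pos: [0.3803, 0.2183, 0.3807]
tool_rot: [0.709, 0.705, 0.001, -0.001]
force: [1.0, -0.2, 0.4]
finger_gap: 1.003
gripper_force: 0.0
```

Request:
{"api": "apply_moves", "payload": {"plan": [[-0.059, 0.007, 0.005, 0, 0, 0.142, -1], [-0.057, 0.015, 0.005, 0, 0, 0.142, -1], [-0.054, 0.023, 0.005, 0, 0, 0.142, -1], [-0.051, 0.031, 0.005, 0, 0, 0.142, -1], [-0.046, 0.038, 0.005, 0, 0, 0.142, -1], [-0.04, 0.044, 0.005, 0, 0, 0.141, -1], [-0.033, 0.049, 0.005, 0, 0, 0.142, -1], [-0.026, 0.052, 0.005, 0, 0, 0.141, -1]]}}

```text
t: 2.1
tcp_pos: [0.4363, -0.2514, 0.3387]
tool_rot: [0.977, 0.214, 0.0, -0.001]
force: [0.7, 0.7, 0.5]
finger_gap: 1.0
gripper_force: 0.0
```

Request:
{"api": "apply_moves", "payload": {"plan": [[0, 0, 0, 0, 0, 0, -1], [0, 0, 0, 0, 0, 0, -1]]}}

```text
t: 2.35
tcp_pos: [0.436, -0.2489, 0.3386]
tool_rot: [0.976, 0.217, -0.0, -0.002]
force: [-0.2, -0.2, 0.5]
finger_gap: 1.005
gripper_force: 0.0
```

Run:
```python
from h import *
s=sense();p,R=cur();np.savez("w1.npz",p=p,R=R)
cv2.imwrite("pics/w1.png",snapshot("wrist")[:,:,::-1]);print(p,R,s["t"],s["q"],s["force"])
```

```text
[ 0.43597284 -0.2488983   0.33858865] [[ 9.06067080e-01  4.23132989e-01 -9.58912549e-04]
 [ 4.23133165e-01 -9.06058102e-01  4.12802042e-03]
 [ 8.77871138e-04 -4.14601111e-03 -9.99991020e-01]] 2.35 [-0.74314887  0.24145788  1.58617087  0.00246965  1.31746381  0.39012178] [-0.24920956 -0.24472933  0.54593689]
```

View pics/w1.png

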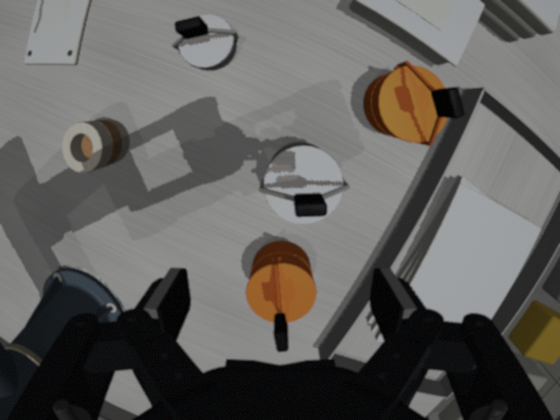

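The wrist view shows the steel pail's lid at (305,183), its handle feet at (262,183) and (347,184), and the black grip at (311,204). The handle is almost parallel to image x, which is tool y. Next I'll measure it.

```bash
cat >> h.py <<'E'
def wray(u,v,p,R):
    c=calibration("wrist");K=c["camera_matrix"];M=c["mount"]
    x,y=(u-K[0,2])/K[0,0],(v-K[1,2])/K[1,1];t=np.hypot(x,y);s=np.sinc(t/np.pi)
    d=R@M[:3,:3]@[x*s,y*s,np.cos(t)];return p+R@M[:3,3],d
def wplane(u,v,z,p,R):
    o,d=wray(u,v,p,R);return o+d*(z-o[2])/d[2]
E
python3 - <<'E'
from h import *
w=np.load("w1.npz");p,R=w["p"],w["R"];im=cv2.imread("pics/w1.png")
m=(im[185:222,285:340].max(2)<60).astype(np.uint8)
n,l,st,ce=cv2.connectedComponentsWithStats(m);k=1+st[1:,4].argmax();print(st[k],ce[k]+[285,185])
r=cv2.minAreaRect(cv2.findContours((l==k).astype(np.uint8),0,1)[0][0]);box=cv2.boxPoints(r)+[285,185];print(r,box)
print("grip blob ctr z .175/.195",wplane(*(ce[k]+[285,185]),.175,p,R),wplane(*(ce[k]+[285,185]),.195,p,R))
for b in box:print(wplane(*b,.195,p,R))
for (u,v) in((262,183),(347,184),(305,183)):print(wplane(u,v,.09,p,R))
a,b=wplane(262,183,.09,p,R),wplane(347,184,.09,p,R);print("yaw",np.degrees(np.arctan2(*(b-a)[1::-1])),np.linalg.norm(b-a))
o,_=wray(0,0,p,R);print("cam",o)
hs=cv2.cvtColor(im,cv2.COLOR_BGR2HSV);m=((im.min(2)>140)).astype(np.uint8)
n,l,st,ce=cv2.connectedComponentsWithStats(m);k=l[165,305];print(st[k],ce[k],)
E
```

```text
[  8   9  33  22 645] [309.44496124 204.55348837]
((24.0, 19.5), (21.0, 32.0), 90.0) [[293. 194.]
 [325. 194.]
 [325. 215.]
 [293. 215.]]
grip blob ctr z .175/.195 [ 0.43760708 -0.28054241  0.175     ] [ 0.44190645 -0.27650381  0.195     ]
[ 0.44445048 -0.25849143  0.195     ]
[ 0.45697168 -0.2849835   0.195     ]
[ 0.4390813  -0.29420884  0.195     ]
[ 0.42642487 -0.26716656  0.195     ]
[ 0.41922542 -0.23250099  0.09      ]
[ 0.46336425 -0.32860096  0.09      ]
[ 0.44171913 -0.28045422  0.09      ]
yaw -65.33062585150451 0.10575178804460987
cam [ 0.50359426 -0.21855753  0.4819624 ]
[ 265  147   78   36 1432] [311.02723464 165.81424581]
```

Run:
```python
from h import *
p,R=cur();p,R=rows(p,R,[.438,-.280,.25],-65.3,3);rows(p,R,[.438,-.280,.157],-65.3,5)
```

```text
[[-0.004, 0.01, 0.03, -0.001, -0.0, 0.002, -1], [-0.004, 0.01, 0.029, -0.001, -0.001, 0.002, -1], [-0.004, 0.01, 0.03, -0.002, -0.0, 0.003, -1]] -> [ 0.438 -0.28   0.25 ]
[[0.0, -0.0, 0.019, 0.0, -0.0, -0.0, -1], [0.0, -0.0, 0.018, 0.0, -0.0, -0.0, -1], [0.0, -0.0, 0.019, 0.0, -0.0, -0.0, -1], [0.0, -0.0, 0.018, 0.0, -0.0, -0.0, -1], [0.0, -0.0, 0.019, 0.0, -0.0, -0.0, -1]] -> [ 0.438 -0.28   0.157]
```

Request:
{"api": "apply_moves", "payload": {"plan": [[-0.004, 0.01, 0.03, -0.001, 0, 0.002, -1], [-0.004, 0.01, 0.029, -0.001, -0.001, 0.002, -1], [-0.004, 0.01, 0.03, -0.002, 0, 0.003, -1], [0, 0, 0.019, 0, 0, 0, -1], [0, 0, 0.018, 0, 0, 0, -1], [0, 0, 0.019, 0, 0, 0, -1], [0, 0, 0.018, 0, 0, 0, -1], [0, 0, 0.019, 0, 0, 0, -1]]}}

```text
t: 3.4
tcp_pos: [0.4389, -0.2801, 0.1574]
tool_rot: [0.977, 0.215, 0.001, 0.001]
force: [0.6, 0.1, 0.2]
finger_gap: 0.999
gripper_force: 0.0
```

Request:
{"api": "apply_moves", "payload": {"plan": [[0, 0, 0, 0, 0, 0, -1], [0, 0, 0, 0, 0, 0, -0.2], [0, 0, 0, 0, 0, 0, 0.2], [0, 0, 0, 0, 0, 0, 0.6], [0, 0, 0, 0, 0, 0, 1], [0, 0, 0, 0, 0, 0, 1], [0, 0, 0, 0, 0, 0, 1], [0, 0, 0, 0, 0, 0, 1]], "force": 60}}

```text
t: 4.4
tcp_pos: [0.4383, -0.2812, 0.1579]
tool_rot: [0.977, 0.213, 0.0, 0.0]
force: [-0.7, 2.9, 6.4]
finger_gap: 0.344
gripper_force: 58.9
```

Request:
{"api": "apply_moves", "payload": {"plan": [[0, 0, -0.002, 0, 0, 0, 1], [0, 0, -0.003, 0, 0, 0, 1], [0, 0, -0.005, 0, 0, 0, 1], [0, 0, -0.01, 0, 0, 0, 1], [0, 0, -0.01, 0, 0, 0, 1], [0, 0, 0, 0, 0, 0, 1], [0, 0, 0, 0, 0, 0, 1]]}}

```text
t: 5.28
tcp_pos: [0.4384, -0.2818, 0.1873]
tool_rot: [0.977, 0.213, 0.0, 0.001]
force: [-0.3, 0.6, -4.3]
finger_gap: 0.342
gripper_force: 59.5
```

Run:
```python
from h import *
p,R=cur();print(p,sense()["force"],R[:,1]);i=snapshot("wrist")[:,:,::-1];cv2.imwrite("pics/w2.png",i)
# pail z 0.03 at lift; bar over tip needs z; pass underside 0.16
```

```text
[ 0.43838751 -0.28179974  0.18733556] [-0.30495647  0.59610907 -4.27436436] [ 0.41675459 -0.90901594  0.00237329]
```

View pics/w2.png

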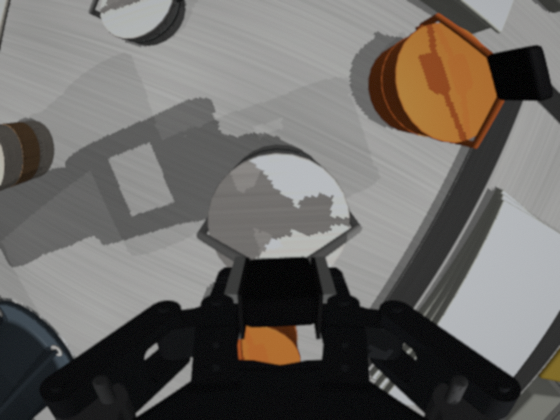

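The grip is held squarely between the pads, and the load is about 4.3 N (about 0.44 kg), so I expect a dip near 29 mm. Next I'll lift and carry it to 70 mm in front of the hook seat.

Run:
```python
from h import *
p,R=cur();p,R=rows(p,R,[.44,-.27,.33],-65.5,8,jaw=1);p,R=rows(p,R,[.45,-.02,.33],-71.5,8,jaw=1);rows(p,R,[.453,.201,.33],-77.4,8,jaw=1)
```

```text
[[0.001, -0.001, -0.018, 0.0, -0.0, 0.0, 1], [0.001, -0.001, -0.018, 0.0, -0.0, 0.0, 1], [0.001, -0.001, -0.018, 0.0, -0.0, 0.0, 1], [0.001, -0.001, -0.018, 0.0, -0.0, 0.0, 1], [0.001, -0.001, -0.018, 0.0, -0.0, 0.001, 1], [0.0, -0.002, -0.018, 0.001, -0.0, 0.0, 1], [0.001, -0.001, -0.017, 0.0, -0.0, 0.001, 1], [0.0, -0.002, -0.018, 0.001, -0.0, 0.0, 1]] -> [ 0.439 -0.27   0.33 ]
[[0.014, -0.028, 0.0, -0.0, -0.0, 0.013, 1], [0.014, -0.028, 0.0, -0.0, -0.0, 0.013, 1], [0.013, -0.028, 0.0, -0.0, -0.0, 0.013, 1], [0.013, -0.028, 0.0, -0.0, -0.0, 0.013, 1], [0.013, -0.029, 0.0, -0.0, -0.0, 0.013, 1], [0.012, -0.029, 0.0, -0.0, -0.0, 0.013, 1], [0.012, -0.029, 0.0, -0.0, -0.0, 0.013, 1], [0.012, -0.029, 0.0, -0.0, -0.0, 0.014, 1]] -> [ 0.45 -0.02  0.33]
[[0.009, -0.026, 0.0, -0.0, -0.0, 0.013, 1], [0.009, -0.026, 0.0, -0.0, -0.0, 0.013, 1], [0.008, -0.026, 0.0, -0.0, -0.0, 0.013, 1], [0.008, -0.026, 0.0, -0.0, -0.0, 0.013, 1], [0.008, -0.027, 0.0, -0.0, -0.0, 0.013, 1], [0.007, -0.027, 0.0, -0.0, -0.0, 0.013, 1], [0.007, -0.027, 0.0, -0.0, -0.0, 0.012, 1], [0.007, -0.026, 0.0, -0.0, -0.0, 0.013, 1]] -> [0.453 0.2   0.33 ]
```

Request:
{"api": "apply_moves", "payload": {"plan": [[0.001, -0.001, -0.018, 0, 0, 0, 1], [0.001, -0.001, -0.018, 0, 0, 0, 1], [0.001, -0.001, -0.018, 0, 0, 0, 1], [0.001, -0.001, -0.018, 0, 0, 0, 1], [0.001, -0.001, -0.018, 0, 0, 0.001, 1], [0, -0.002, -0.018, 0.001, 0, 0, 1], [0.001, -0.001, -0.017, 0, 0, 0.001, 1], [0, -0.002, -0.018, 0.001, 0, 0, 1]]}}

```text
t: 6.32
tcp_pos: [0.4391, -0.2696, 0.33]
tool_rot: [0.977, 0.212, -0.0, -0.001]
force: [-0.2, -0.5, -4.6]
finger_gap: 0.344
gripper_force: 60.2
```

Request:
{"api": "apply_moves", "payload": {"plan": [[0.014, -0.028, 0, 0, 0, 0.013, 1], [0.014, -0.028, 0, 0, 0, 0.013, 1], [0.013, -0.028, 0, 0, 0, 0.013, 1], [0.013, -0.028, 0, 0, 0, 0.013, 1], [0.013, -0.029, 0, 0, 0, 0.013, 1], [0.012, -0.029, 0, 0, 0, 0.013, 1], [0.012, -0.029, 0, 0, 0, 0.013, 1], [0.012, -0.029, 0, 0, 0, 0.014, 1]]}}

```text
t: 7.32
tcp_pos: [0.4495, -0.0188, 0.3297]
tool_rot: [0.987, 0.16, -0.0, -0.0]
force: [0.9, -0.1, -3.1]
finger_gap: 0.343
gripper_force: 60.5
```

Request:
{"api": "apply_moves", "payload": {"plan": [[0.009, -0.026, 0, 0, 0, 0.013, 1], [0.009, -0.026, 0, 0, 0, 0.013, 1], [0.008, -0.026, 0, 0, 0, 0.013, 1], [0.008, -0.026, 0, 0, 0, 0.013, 1], [0.008, -0.027, 0, 0, 0, 0.013, 1], [0.007, -0.027, 0, 0, 0, 0.013, 1], [0.007, -0.027, 0, 0, 0, 0.012, 1], [0.007, -0.026, 0, 0, 0, 0.013, 1]]}}

```text
t: 8.32
tcp_pos: [0.4492, 0.1996, 0.3287]
tool_rot: [0.994, 0.11, -0.005, 0.002]
force: [-6.8, -3.6, -3.4]
finger_gap: 0.34
gripper_force: 59.7
```

Request:
{"api": "apply_moves", "payload": {"plan": [[0, 0, 0, 0, 0, 0, 1], [0, 0, 0, 0, 0, 0, 1], [0, 0, 0, 0, 0, 0, 1]]}}

```text
t: 8.7
tcp_pos: [0.4494, 0.1986, 0.3285]
tool_rot: [0.994, 0.11, -0.005, 0.002]
force: [-4.0, -3.9, -3.0]
finger_gap: 0.341
gripper_force: 60.3
```

Run:
```python
from h import *
p,R=cur();np.savez("w3.npz",p=p,R=R);print(p,sense()["force"],R[:,1])
w=snapshot("wrist")[:,:,::-1];cv2.imwrite("pics/w3.png",w);s=snapshot("scene")[:,:,::-1];cv2.imwrite("pics/s3.png",s)
a=cv2.resize(s[160:290,210:330],None,fx=3.3,fy=3.3,interpolation=cv2.INTER_CUBIC)
b=cv2.resize(w[0:420,90:480],(400,430));C=np.zeros((430,800,3),np.uint8);C[:429,:396]=a[:429];C[:,400:]=b;cv2.imwrite("pics/c3.png",C)
```

```text
[0.44940919 0.19857976 0.32849956] [-4.04167053 -3.89789109 -2.99855316] [ 0.21819907 -0.9759007   0.00264269]
```

View pics/c3.png

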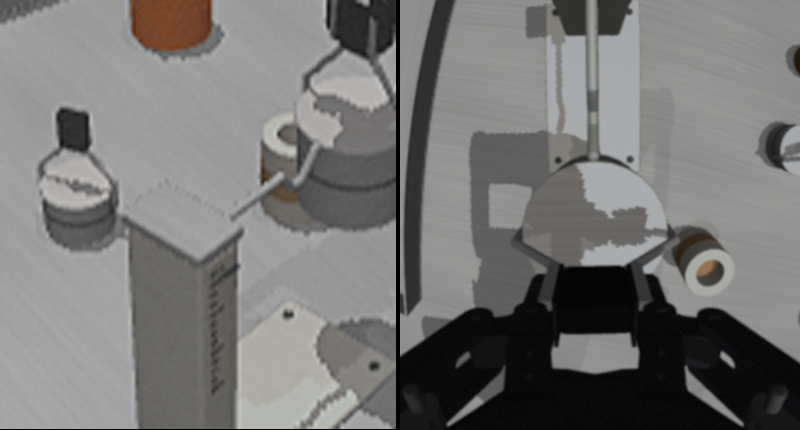

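The wrist force shows the lid edge touching the hook tip, because the pail is a little too high for this stand-off. I'll back off gently along tool -x, then lower until the opening is level with the hook.

Request:
{"api": "apply_moves", "payload": {"plan": [[-0.003, 0, 0, 0, 0, 0, 1], [-0.004, 0, 0, 0, 0, 0, 1], [-0.005, 0, 0, 0, 0, 0, 1], [-0.008, 0, 0, 0, 0, 0, 1], [-0.01, 0, 0, 0, 0, 0, 1], [-0.01, 0, 0, 0, 0, 0, 1], [0, 0, 0, 0, 0, 0, 1], [0, 0, 0, 0, 0, 0, 1]]}}

```text
t: 9.8
tcp_pos: [0.4142, 0.1916, 0.3304]
tool_rot: [0.994, 0.11, 0.001, -0.0]
force: [-0.5, -0.3, -4.7]
finger_gap: 0.342
gripper_force: 60.4
```

Run:
```python
from h import *
p,R=cur();np.savez("w4.npz",p=p,R=R);print(p,sense()["force"],R)
w=snapshot("wrist")[:,:,::-1];cv2.imwrite("pics/w4.png",w);s=snapshot("scene")[:,:,::-1];cv2.imwrite("pics/s4.png",s)
tp=snapshot("top")[:,:,::-1];cv2.imwrite("pics/t4.png",tp)
a=cv2.resize(s[135:265,245:365],None,fx=3.3,fy=3.3,interpolation=cv2.INTER_CUBIC)
b=cv2.resize(w[0:420,90:480],(400,430));C=np.zeros((430,800,3),np.uint8);C[:429,:396]=a[:429];C[:,400:]=b;cv2.imwrite("pics/c4.png",C)
```

```text
[0.41424674 0.19164773 0.33036582] [-0.47543844 -0.29541914 -4.68938833] [[ 9.75950470e-01  2.17986607e-01  1.58713595e-03]
 [ 2.17986596e-01 -9.75951746e-01  1.81778488e-04]
 [ 1.58859338e-03  1.68567562e-04 -9.99998724e-01]]
```

View pics/c4.png

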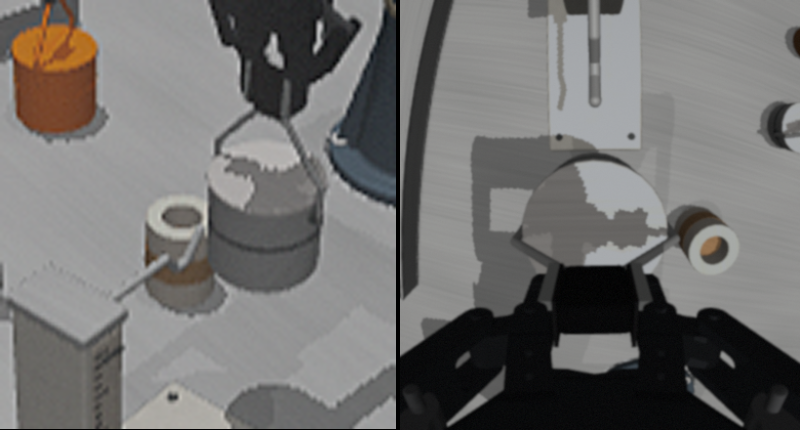

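The pail is free again and sits in the grip as it did before. The hook bar lines up with the grip, with its tip at wrist pixel (280,98). I'll compute the remaining shift.

Run:
```python
from h import *
w=np.load("w4.npz");p,R=w["p"],w["R"]
im=cv2.imread("pics/w4.png")
t=wplane(280.1,98,.258,p,R);t2=wplane(280.1,20,.254,p,R);print("tip",t,"arm",t2,"yaw",np.arctan2(*(t2-t)[1::-1]))
print("in tool",R.T@(t-p),R.T@(np.array([.5215,.216,.242])-p))
# grip / lid centre in tool frame (w4)
for (u,v,z) in((280.5,265,-.037),(280,210,.068)):
    print(R.T@(wplane(u,v,p[2]-z,p,R)-p))
# wire foot corners at lid height (crop 513,238 & 678,238)
a=wplane(90+113*.975,238*.977,p[2]-.068,p,R);b=wplane(90+278*.975,238*.977,p[2]-.068,p,R)
print("feet",R.T@(a-p),R.T@(b-p))
```

```text
tip [0.4985111  0.20926653 0.258     ] arm [0.55206715 0.22124111 0.254     ] yaw 0.21997166311024477
in tool [0.08596355 0.00116121 0.07250267] [ 0.10984196 -0.00040176  0.08854036]
[ 0.02170167  0.00115273 -0.03696538]
[0.01113552 0.00112512 0.06801797]
feet [-0.00547047 -0.05539354  0.06798206] [-0.00548583  0.05861597  0.06800125]
```

Request:
{"api": "apply_moves", "payload": {"plan": [[0, 0, 0.009, 0, 0, 0, 1], [0, 0, 0.012, 0, 0, 0, 1], [0, 0, 0.012, 0, 0, 0, 1], [0, 0, 0.012, 0, 0, 0, 1], [0.006, 0, 0, 0, 0, 0, 1], [0.01, 0, 0, 0, 0, 0, 1], [0.012, 0, 0, 0, 0, 0, 1], [0.012, 0, 0, 0, 0, 0, 1]]}}

```text
t: 10.95
tcp_pos: [0.4544, 0.2006, 0.2856]
tool_rot: [0.994, 0.11, 0.001, -0.0]
force: [-0.3, 0.7, -3.0]
finger_gap: 0.344
gripper_force: 60.4
```

Request:
{"api": "apply_moves", "payload": {"plan": [[0.01, 0, 0, 0, 0, 0, 1], [0.01, 0, 0, 0, 0, 0, 1], [0.01, 0, 0, 0, 0, 0, 1], [0.01, 0, 0, 0, 0, 0, 1]]}}

```text
t: 11.45
tcp_pos: [0.4926, 0.2091, 0.2851]
tool_rot: [0.994, 0.11, 0.0, 0.0]
force: [-0.1, -0.1, -4.2]
finger_gap: 0.34
gripper_force: 60.4
```

Request:
{"api": "apply_moves", "payload": {"plan": [[0.008, 0, 0, 0, 0, 0, 1], [0.008, 0, 0, 0, 0, 0, 1], [0.008, 0, 0, 0, 0, 0, 1], [0.005, 0, 0, 0, 0, 0, 1], [0, 0, 0, 0, 0, 0, 1], [0, 0, 0, 0, 0, 0, 1]]}}

```text
t: 12.2
tcp_pos: [0.5199, 0.2153, 0.2851]
tool_rot: [0.994, 0.11, -0.0, 0.0]
force: [-0.4, 0.6, -3.7]
finger_gap: 0.345
gripper_force: 60.4
```

Run:
```python
from h import *
p,R=cur();print(p,sense()["force"])
w=snapshot("wrist")[:,:,::-1];s=snapshot("scene")[:,:,::-1]
a=cv2.resize(s[135:265,230:350],None,fx=3.3,fy=3.3,interpolation=cv2.INTER_CUBIC)
b=cv2.resize(w[0:420,90:480],(400,430));C=np.zeros((430,800,3),np.uint8);C[:429,:396]=a[:429];C[:,400:]=b;cv2.imwrite("pics/c5.png",C)
```

```text
[0.51990959 0.21528575 0.28507108] [-0.44734644  0.62083321 -3.74689566]
```

View pics/c5.png

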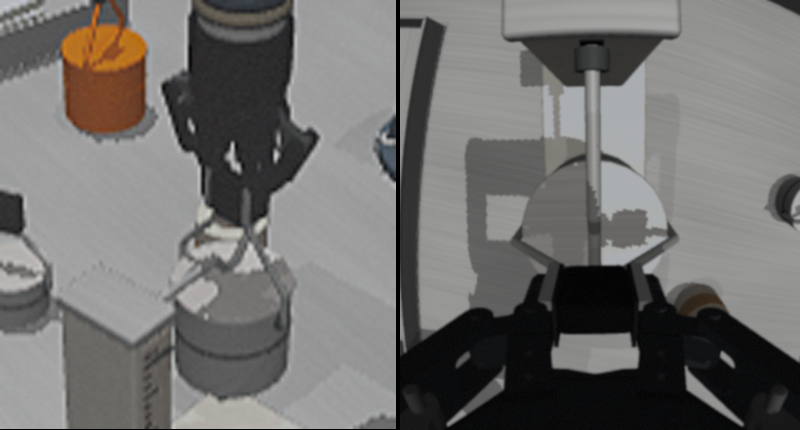

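The hook passes through the handle opening just under the grip, and there are no contact forces. Now I'll lower slowly.

Request:
{"api": "apply_moves", "payload": {"plan": [[0, 0, 0.005, 0, 0, 0, 1], [0, 0, 0.005, 0, 0, 0, 1], [0, 0, 0.005, 0, 0, 0, 1], [0, 0, 0.005, 0, 0, 0, 1], [0, 0, 0.004, 0, 0, 0, 1], [0, 0, 0.003, 0, 0, 0, 1], [0, 0, 0.003, 0, 0, 0, 1], [0, 0, 0.003, 0, 0, 0, 1]]}}

```text
t: 13.3
tcp_pos: [0.5204, 0.2153, 0.2521]
tool_rot: [0.994, 0.11, 0.0, 0.0]
force: [0.0, -0.3, -3.7]
finger_gap: 0.339
gripper_force: 60.4
```

Request:
{"api": "apply_moves", "payload": {"plan": [[0, 0, 0.003, 0, 0, 0, 1], [0, 0, 0.003, 0, 0, 0, 1], [0, 0, 0.003, 0, 0, 0, 1], [0, 0, 0.003, 0, 0, 0, 1], [0, 0, 0, 0, 0, 0, 1], [0, 0, 0, 0, 0, 0, 1]]}}

```text
t: 14.05
tcp_pos: [0.5204, 0.2154, 0.2403]
tool_rot: [0.994, 0.11, 0.0, 0.0]
force: [-0.3, 0.8, -1.9]
finger_gap: 0.342
gripper_force: 60.6
```

Request:
{"api": "apply_moves", "payload": {"plan": [[0, 0, 0.002, 0, 0, 0, 1], [0, 0, 0.003, 0, 0, 0, 1], [0, 0, 0.003, 0, 0, 0, 1], [0, 0, 0.003, 0, 0, 0, 1], [0, 0, 0.002, 0, 0, 0, 1], [0, 0, 0.002, 0, 0, 0, 1], [0, 0, 0, 0, 0, 0, 1], [0, 0, 0, 0, 0, 0, 1]]}}

```text
t: 15.05
tcp_pos: [0.5204, 0.2153, 0.2253]
tool_rot: [0.994, 0.11, 0.0, 0.0]
force: [-0.7, 0.7, -0.0]
finger_gap: 0.344
gripper_force: 60.8
```

Run:
```python
from h import *
F=[]
for _ in range(6):
    snapshot("top");F.append(sense()["force"])
print(cur()[0],np.mean(F,0),np.std(F,0))
```

```text
[0.52038801 0.21535361 0.22527352] [-0.40277494  0.14756007  0.15266272] [0.71632899 0.44354013 0.31532704]
```

The spring carries almost the whole load (residual about 0 N, dip about 25 mm). I'll ease the grip, wait, then open.

Request:
{"api": "apply_moves", "payload": {"plan": [[0, 0, 0, 0, 0, 0, 1], [0, 0, 0, 0, 0, 0, 1], [0, 0, 0, 0, 0, 0, 1], [0, 0, 0, 0, 0, 0, 1]], "force": 20}}

```text
t: 15.85
tcp_pos: [0.5204, 0.2154, 0.2252]
tool_rot: [0.994, 0.11, 0.0, 0.0]
force: [0.3, -0.1, 0.0]
finger_gap: 0.34
gripper_force: 60.8
```

Request:
{"api": "apply_moves", "payload": {"plan": [[0, 0, 0, 0, 0, 0, 0.3], [0, 0, 0, 0, 0, 0, 0.2], [0, 0, 0, 0, 0, 0, 0.1], [0, 0, 0, 0, 0, 0, 0], [0, 0, 0, 0, 0, 0, -0.3], [0, 0, 0, 0, 0, 0, -0.6], [0, 0, 0, 0, 0, 0, -1], [0, 0, 0, 0, 0, 0, -1]]}}

```text
t: 16.85
tcp_pos: [0.5203, 0.2153, 0.2252]
tool_rot: [0.994, 0.11, 0.0, 0.0]
force: [-0.4, -0.2, -0.2]
finger_gap: 0.999
gripper_force: 0.0
```

Run:
```python
from h import *
for _ in range(10):s0=snapshot("wrist")
print(cur()[0],sense()["force"],sense()["finger_gap"])
w=snapshot("wrist")[:,:,::-1];s=snapshot("scene")[:,:,::-1]
a=cv2.resize(s[135:265,230:350],None,fx=3.3,fy=3.3,interpolation=cv2.INTER_CUBIC)
b=cv2.resize(w[0:420,90:480],(400,430));C=np.zeros((430,800,3),np.uint8);C[:429,:396]=a[:429];C[:,400:]=b;cv2.imwrite("pics/c6.png",C)
```

```text
[0.52029977 0.21531574 0.22515965] [ 0.02742336 -0.16101337  1.71748824] 0.9978290431281811
```

View pics/c6.png

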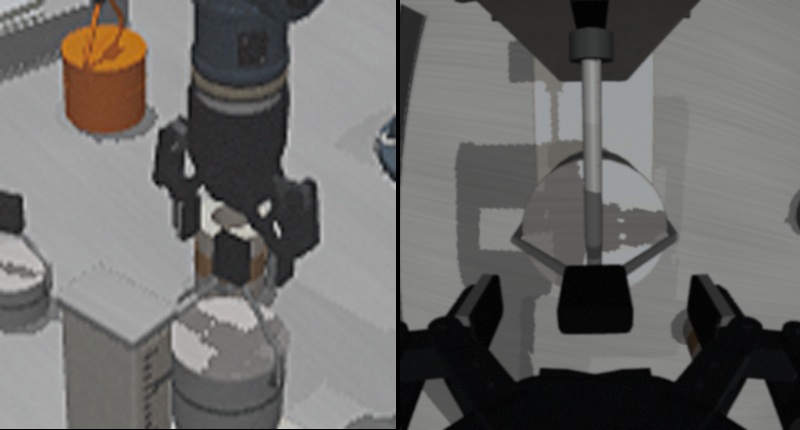

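The pail hangs in the hook with the grip free between the open fingers. Now I'll retreat straight up.

Request:
{"api": "apply_moves", "payload": {"plan": [[0, 0, -0.004, 0, 0, 0, -1], [0, 0, -0.006, 0, 0, 0, -1], [0, 0, -0.01, 0, 0, 0, -1], [0, 0, -0.015, 0, 0, 0, -1], [0, 0, -0.02, 0, 0, 0, -1], [0, 0, -0.025, 0, 0, 0, -1], [0, 0, -0.03, 0, 0, 0, -1], [0, 0, -0.03, 0, 0, 0, -1]]}}

```text
t: 18.45
tcp_pos: [0.5202, 0.2153, 0.3673]
tool_rot: [0.994, 0.11, 0.001, 0.0]
force: [0.3, 0.9, 0.6]
finger_gap: 0.998
gripper_force: 0.0
```

Request:
{"api": "apply_moves", "payload": {"plan": [[0, 0, 0, 0, 0, 0, -1], [0, 0, 0, 0, 0, 0, -1], [0, 0, 0, 0, 0, 0, -1], [0, 0, 0, 0, 0, 0, -1], [0, 0, 0, 0, 0, 0, -1], [0, 0, 0, 0, 0, 0, -1], [0, 0, 0, 0, 0, 0, -1], [0, 0, 0, 0, 0, 0, -1]]}}

```text
t: 19.45
tcp_pos: [0.5203, 0.2154, 0.3652]
tool_rot: [0.994, 0.11, 0.0, 0.0]
force: [-0.3, 0.9, -0.0]
finger_gap: 1.003
gripper_force: 0.0
```

Run:
```python
from h import *
a0=snapshot("wrist").astype(int)
for _ in range(6):b0=snapshot("wrist")
print(cur()[0],sense()["force"],"diff",np.abs(a0-b0)[:260].max(2).mean(),(np.abs(a0-b0)[:260].max(2)>40).sum())
w=b0[:,:,::-1];s=snapshot("scene")[:,:,::-1]
a=cv2.resize(s[135:265,230:350],None,fx=3.3,fy=3.3,interpolation=cv2.INTER_CUBIC)
b=cv2.resize(w[0:420,90:480],(400,430));C=np.zeros((430,800,3),np.uint8);C[:429,:396]=a[:429];C[:,400:]=b;cv2.imwrite("pics/c7.png",C)
```

```text
[0.52024399 0.21534249 0.36520685] [ 0.62646599  0.50085482 -0.48922924] diff 1.2284203296703298 0
```

View pics/c7.png

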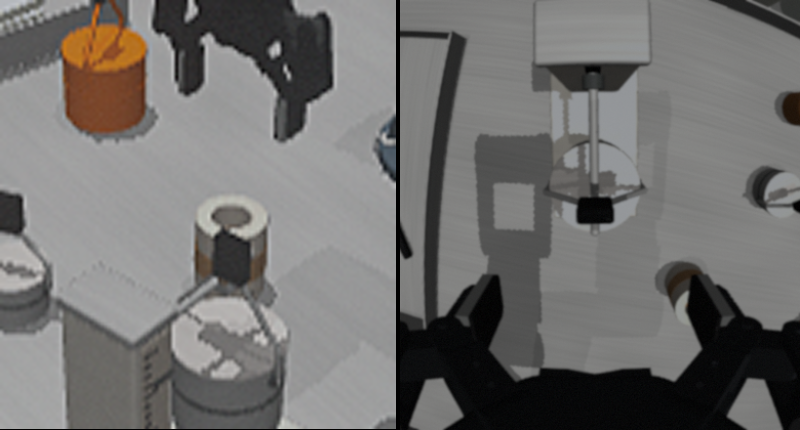

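The pail hangs upright and still on the hook, with the hook tip visible in front of the grip, and the arm is clear.

```bash
python3 -c "
from station import *
print(sign_off())"
```

```text
the job is handed in; nothing more can be done
None
```

The larger pail is hanging upright and still on the scale's hook, dipped about 25 mm by my estimate, and the job is handed in; on the way in, its lid edge briefly pressed the hook tip with about 5–8 N before I backed off.

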